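# Pack bud vases and a lidded box for the kiln

## Task

Get this ware ready for the kiln. Stand every bud vase that is on the table upright in a pocket of the setter block, one to a pocket and fully down. Take the box lid out of the four-posted crib and lay it knob up on the table clear of the crib, then pack the box in the crib: body at the bottom with its open side up, the spacer frame flat on it, and finally the lid on top, knob up, each seated flat between the posts; leave the clay figure, the glaze jar and the tool board where they are.

Things in the scene. Friction and masses are not known exactly. Their poses are not given: they have to be found in the camera images.
- vase_a: squat bud vase of plain terracotta, one of up to four alike (some may be absent): straight round body 58 mm in diameter and 60 mm high, sloping shoulder, then a thin neck (24 mm) with a small lip, 88 mm high in all; stands on its flat foot. Origin: centre of the foot's underside; z up the vase. About 180 g
- vase_b: squat bud vase of plain terracotta, one of up to four alike (some may be absent): straight round body 58 mm in diameter and 60 mm high, sloping shoulder, then a thin neck (24 mm) with a small lip, 88 mm high in all; stands on its flat foot. Origin: centre of the foot's underside; z up the vase. About 180 g
- vase_c: squat bud vase of plain terracotta, one of up to four alike (some may be absent): straight round body 58 mm in diameter and 60 mm high, sloping shoulder, then a thin neck (24 mm) with a small lip, 88 mm high in all; stands on its flat foot. Origin: centre of the foot's underside; z up the vase. About 180 g
- vase_d: squat bud vase of plain terracotta, one of up to four alike (some may be absent): straight round body 58 mm in diameter and 60 mm high, sloping shoulder, then a thin neck (24 mm) with a small lip, 88 mm high in all; stands on its flat foot. Origin: centre of the foot's underside; z up the vase. About 180 g
- setter: square fireclay block 168 x 168 x 40 mm, fixed to the table, with four round pockets 66 mm wide and 24 mm deep (pocket floor 16 mm above the table) in a 2 x 2 grid at 88 mm pitch. Origin: centre of the underside; x and y along its sides
- setter_hole0 (a point): centre of the mouth of one pocket of the setter block, level with the block's top (40 mm above the table); the pocket floor is 24 mm lower
- setter_hole1 (a point): centre of the mouth of one pocket of the setter block, level with the block's top (40 mm above the table); the pocket floor is 24 mm lower
- setter_hole2 (a point): centre of the mouth of one pocket of the setter block, level with the block's top (40 mm above the table); the pocket floor is 24 mm lower
- setter_hole3 (a point): centre of the mouth of one pocket of the setter block, level with the block's top (40 mm above the table); the pocket floor is 24 mm lower
- crib: fireclay crib, fixed to the table: a base slab 100 x 100 x 15 mm with four L-shaped corner posts (10 mm thick, rising 60 mm above the slab, tops 75 mm above the table) round a pocket 66 mm square. The gaps between posts, in the middle of each side, are 44 mm wide so that fingers can pass. Origin: centre of the underside; x and y along its sides
- crib_floor (a point): centre of the pocket floor of the crib (top of its base slab, 15 mm above the table); axes as the crib
- box_body: square terracotta box body, 60 x 60 x 30 mm, walls 7 mm, open at the top. Origin: centre of its underside; x and y along its sides, z up. About 160 g
- spacer: square fireclay spacer frame, 60 x 60 x 20 mm, bars 12 mm wide round a 36 mm opening. Origin: centre of its underside; x and y along its sides, z up; both faces are alike. About 70 g
- lid: square terracotta box lid: slab 60 x 60 x 14 mm with a square knob 24 x 24 mm in the middle that rises 30 mm above the slab (44 mm in all). Origin: centre of its underside; x and y along its sides, z up through the knob. It starts lying in the crib. About 130 g
- figure: bystander: dark clay figure 182 mm high on a round foot 100 mm wide. Origin: centre of the underside
- glaze_jar: bystander: glaze jar 72 mm wide, 85 mm high. Origin: centre of the underside
- brush_board: bystander: small wooden board 50 x 180 x 12 mm with a modelling stick on it. Origin: centre of the underside
Not all that is in view belongs to the job. What is shaped like the vase_d but blue or turquoise is not meant.

How it is judged:
On the way, in this order (a step that is already met when the one before it is completed fails the run):
1. the lid lies knob up on the table clear of the crib, released (horizontal distance between lid and crib above 0.085 m and height (world z) of lid below 0.006 m and angle between lid's own z axis and vertical below 0.1 rad and linear speed of lid below 0.02 m/s and contact force between the fingers and lid below 0.1 N), for 0.2 s.
2. the box body sits flat on the crib floor between the posts, released (horizontal distance between box_body and crib_floor below 0.008 m and z of box_body in the frame of crib_floor between -0.004 and 0.004 m and angle between box_body's own z axis and vertical below 0.08 rad and linear speed of box_body below 0.02 m/s and contact force between the fingers and box_body below 0.1 N), for 0.2 s.
3. the spacer lies flat on the box body between the posts, released (horizontal distance between spacer and crib_floor below 0.008 m and z of spacer in the frame of crib_floor between 0.026 and 0.034 m and angle between spacer's own z axis and vertical below 0.08 rad and linear speed of spacer below 0.02 m/s and contact force between the fingers and spacer below 0.1 N), for 0.2 s.
4. the lid lies flat on the spacer, knob up, released (horizontal distance between lid and crib_floor below 0.008 m and z of lid in the frame of crib_floor between 0.046 and 0.054 m and angle between lid's own z axis and vertical below 0.08 rad and linear speed of lid below 0.02 m/s and contact force between the fingers and lid below 0.1 N), for 0.2 s.
At the end, for the whole second after the job is handed in: Every vase present is upright (0.1 rad) in a setter pocket, within 8 mm of its centre and 4 mm of its floor; body, spacer and lid are stacked in the crib, centred within 8 mm, level within 0.08 rad and within 4 mm of 0, 30 and 50 mm above its floor; all released and at rest (all of step 2 and all of step 3 and all of step 4 and (horizontal distance between vase_a and setter_hole0 below 0.008 m or horizontal distance between vase_a and setter_hole1 below 0.008 m or horizontal distance between vase_a and setter_hole2 below 0.008 m or horizontal distance between vase_a and setter_hole3 below 0.008 m) and z of vase_a in the frame of setter between 0.012 and 0.02 m and angle between each of vase_a, vase_b, vase_c, vase_d's own z axis and vertical below 0.1 rad and linear speed of each of vase_a, vase_b, vase_c, vase_d below 0.02 m/s and contact force between the fingers and vase_a below 0.1 N and (horizontal distance between vase_b and setter_hole0 below 0.008 m or horizontal distance between vase_b and setter_hole1 below 0.008 m or horizontal distance between vase_b and setter_hole2 below 0.008 m or horizontal distance between vase_b and setter_hole3 below 0.008 m) and z of vase_b in the frame of setter between 0.012 and 0.02 m and contact force between the fingers and vase_b below 0.1 N and (horizontal distance between vase_c and setter_hole0 below 0.008 m or horizontal distance between vase_c and setter_hole1 below 0.008 m or horizontal distance between vase_c and setter_hole2 below 0.008 m or horizontal distance between vase_c and setter_hole3 below 0.008 m) and z of vase_c in the frame of setter between 0.012 and 0.02 m and contact force between the fingers and vase_c below 0.1 N and (horizontal distance between vase_d and setter_hole0 below 0.008 m or horizontal distance between vase_d and setter_hole1 below 0.008 m or horizontal distance between vase_d and setter_hole2 below 0.008 m or horizontal distance between vase_d and setter_hole3 below 0.008 m) and z of vase_d in the frame of setter between 0.012 and 0.02 m and contact force between the fingers and vase_d below 0.1 N); the robot touches nothing.
It fails at once if the clay figure is shifted by more than 3 cm (distance of figure from where it was at the start of the episode above 0.03 m).
It fails at once if the glaze jar is shifted by more than 3 cm (distance of glaze_jar from where it was at the start of the episode above 0.03 m).
It fails at once if the tool board is shifted by more than 3 cm (distance of brush_board from where it was at the start of the episode above 0.03 m).
Of vase_a, vase_b, vase_c, vase_d only 2 to 4 are there at a start; the rules pass over those that are not, and their reading is None.
At some moment in a run one of vase_a, vase_b, vase_c, vase_d, box_body, spacer may be knocked a few centimetres aside while the robot is not near it.
It also fails if it takes over 210 s, if anything falls off the work surface, if the arm or the gripper's body presses on something with over 40 N, if the wrist force passes 120 N, or if a joint passes its speed limit or range.

## Robot

A 6-joint arm with a two-finger parallel gripper is mounted at the origin on the work surface. World frame = base frame: x ahead of the robot, y to its left, z up, the work surface at z = 0. Lengths are in m, angles in rad, forces in N, time in s.
With the tool pointing down it reaches from about 0.35 to 0.85 m from the base axis. Payload 8.1 kg.
Tool frame: the origin (TCP) lies midway between the tips of the shut fingers; the grasp point (between the pads) lies 19 mm behind it; z points along the fingers, y is the line along which they close (so a half turn about z gives the same grasp; the last joint's range is limited). The gripper opens to 85 mm and grips with 20 to 120 N. Pads are 22 mm wide; open, the fingers measure 114 mm over their backs; the gripper's body (76 mm by 85 mm) begins 54 mm behind the grasp point. The pads swing forward as they close: fully open they stand 13 mm farther back than shut.
Start: joints at [1.163, 0.13, 1.488, -0, 1.523, -0.085], TCP at [0.19, 0.569, 0.231] pointing down, gripper open.
Joint ranges: [-2.96, 2.96], [-0.89, 2.26], [0.02, 2.5], [-1.34, 4.48], [0, 2.73], [-2.66, 2.66]. Speed limits (rad/s): [2.39, 2.39, 2.79, 3.14, 3.14, 3.14].

## Interface

Orientations are given as a unit quaternion [x, y, z, w].
In Python, from workcell import r gives the robot as it stands.
- The arm moves only by the tool apply_moves, never from a script. Its argument "rows" is a list of rows, each a list of 7 numbers: the shift along the world's x, y, z in mm, then the turn, a rotation vector about the world's x, y, z in degrees, then the opening, from 0 (shut) to 1 (fully open). In form: [[dx, dy, dz, ax, ay, az, claw], ...]. A call has 1 to 20 rows; each row shifts and turns the commanded pose from where the row before left it; what a row does not reach is not made up. A row lasts 1/8 s, in which the tool goes at most 62.5 mm and 10.7 degrees, less where a joint would pass 70% of its speed; a pose out of reach is approached as far as the arm can. A call with a gripper value outside its range is refused whole. The fingers move at their own pace and stop on an object; "grip_force" is the grip in N (left out, the last holds). Time passes only in rows, so rows that do not move let the fingers close. It gives the time, the measured TCP pose, the force, the opening and the grip force at its end, in the units of the state.
- r.get_obs(): the state, without advancing time (a new reading comes with each control period).
- r.get_image(name): name is "scene" or "top"; returns the picture (480x640x3 uint8, red, green, blue); there is no depth.
- r.camera_model(name): a dict with "vfov" (degrees; the focal length in pixels is half the picture's height over the tangent of half this angle, whatever the lens; pixels are square), "cx", "cy" (the principal point, pixels), "R" (3x3) and "t" (3): a world point X has camera coordinates R X + t. Camera axes: x right, y down, z forward; pixel columns grow to the right and rows downward; lengths in m; the calibration is good to about 2 mm. A picture is of the moment at which its call begins. camera_model takes no time and is no camera call.
- r.finish_job(): hands the job in; it is judged then, once.
The state is a dict: "t": time; "joint_positions": joint angles; "qd": joint speeds; "joint_efforts": joint torques, N m; "tool_pos": TCP position; "eef_rot": TCP orientation; "contact_force": force on the tool from outside, world axes, zero at the start; "wrist_torque": the same for the moment, N m; "opening": opening from 0.0 (shut) to 1.0 (fully open); "finger_force": force on a finger pad.
Only numpy, scipy, OpenCV 4.12 (cv2) and the standard library are available. Lean on these libraries where they do the work, as an engineer would, in place of code of your own. Each camera call takes 0.05 s, during which the arm holds its last target. There are 200 camera calls.

## Working session

There is one attempt and no reset: what is moved stays moved. The work goes in short steps, Python scripts to look and compute and a tool call to move; the robot and the scene stay as the last step left them, time stands still between calls to the robot, and variables do not carry over. Pictures are saved under pics/ and viewed, at most 14 in all, crops included, and the job is handed in when it is done.

Besides the shell and the picture viewer there is one more tool, called after "Call:" in YAML: its name, and indented under it one key for each argument. apply_moves: Moves the arm, as the interface text tells. Its arguments: {"type":"object","properties":{"rows":{"type":"array","items":{"type":"array","items":{"type":"number"}}},"grip_force":{"type":"number"}},"required":["rows"]}

```bash
mkdir -p pics; ls; cat > h.py <<'E'
import numpy as np, cv2
from workcell import r
def cam(n):
    m=r.camera_model(n); f=240/np.tan(np.radians(m['vfov'])/2)
    return f,m['cx'],m['cy'],np.array(m['R']),np.array(m['t'])
def proj(n,X):
    f,cx,cy,R,t=cam(n); c=np.atleast_2d(X)@R.T+t
    return np.c_[f*c[:,0]/c[:,2]+cx, f*c[:,1]/c[:,2]+cy]
def ray(n,uv):
    f,cx,cy,R,t=cam(n); uv=np.atleast_2d(uv).astype(float)
    d=np.c_[(uv[:,0]-cx)/f,(uv[:,1]-cy)/f,np.ones(len(uv))]@R
    return -R.T@t,d
def at(n,uv,z):
    o,d=ray(n,uv); return o+d*((z-o[2])/d[:,2])[:,None]
def tri(a,ua,b,ub):
    o1,d1=ray(a,ua); o2,d2=ray(b,ub); d1=d1[0];d2=d2[0]
    s=np.linalg.lstsq(np.c_[d1,-d2],o2-o1,rcond=None)[0]
    p,q=o1+s[0]*d1,o2+s[1]*d2
    return (p+q)/2, np.linalg.norm(p-q)
def snap(n,k):
    im=r.get_image(n)[:,:,::-1]; cv2.imwrite(f'pics/{k}.png',im); return im
E
python3 - <<'E'
from h import *
snap('top','top0');snap('scene','scene0')
for n in('top','scene'):
    m=cam(n); print(n,m[:3],(-m[3].T@m[4]).round(3),m[3].round(3).tolist(), r.camera_model(n).keys())
o=r.get_obs();print(o['t'],o['tool_pos'],o['eef_rot'],o['opening'])
E
```

```text
pics
top (np.float64(520.135655868311), 330.61452440977433, 238.48887366331084) [0.353 0.015 1.35 ] [[-0.017, -1.0, 0.024], [-0.984, 0.013, -0.178], [0.178, -0.027, -0.984]] dict_keys(['vfov', 'cx', 'cy', 'R', 't'])
scene (np.float64(504.4376976589074), 322.2665845827379, 243.40576267348845) [1.756 0.179 1.05 ] [[-0.144, 0.99, 0.009], [0.642, 0.1, -0.76], [-0.753, -0.104, -0.65]] dict_keys(['vfov', 'cx', 'cy', 'R', 't'])
0.1 [0.19009907 0.56856787 0.23035142] [ 1.60681724e-01  9.87005923e-01 -8.04971199e-04 -2.10192479e-04] 0.9999853765211626
```

View pics/top0.png

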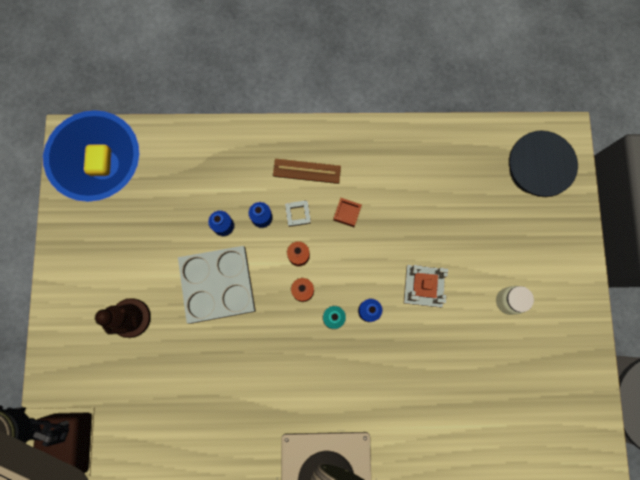

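View pics/scene0.png

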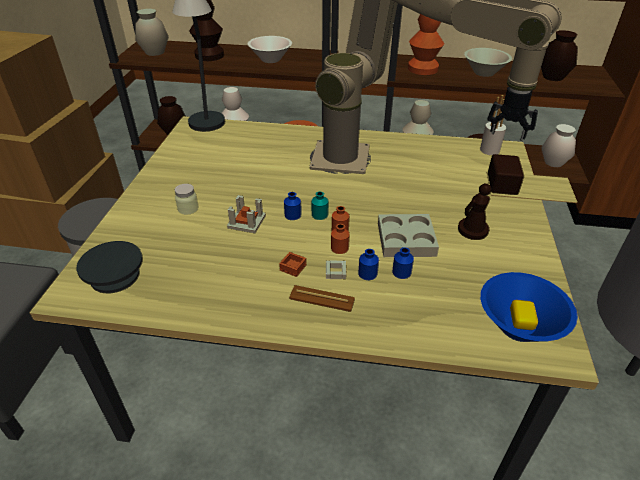

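```bash
python3 - <<'E'
from h import *
t=cv2.imread('pics/top0.png');s=cv2.imread('pics/scene0.png')
def c(im,x,y,w,h,k): return cv2.resize(im[y:y+h,x:x+w],None,fx=k,fy=k,interpolation=cv2.INTER_CUBIC)
a=np.hstack([c(t,395,255,60,60,6.66)[:400,:400],c(t,270,190,100,100,4)])
b=np.hstack([c(s,220,190,50,50,4),c(s,270,200,100,50,4),c(s,320,235,50,50,4)])
cv2.imwrite('pics/m1.png',np.vstack([a,b]))
E
```

```text
(no output)
```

View pics/m1.png

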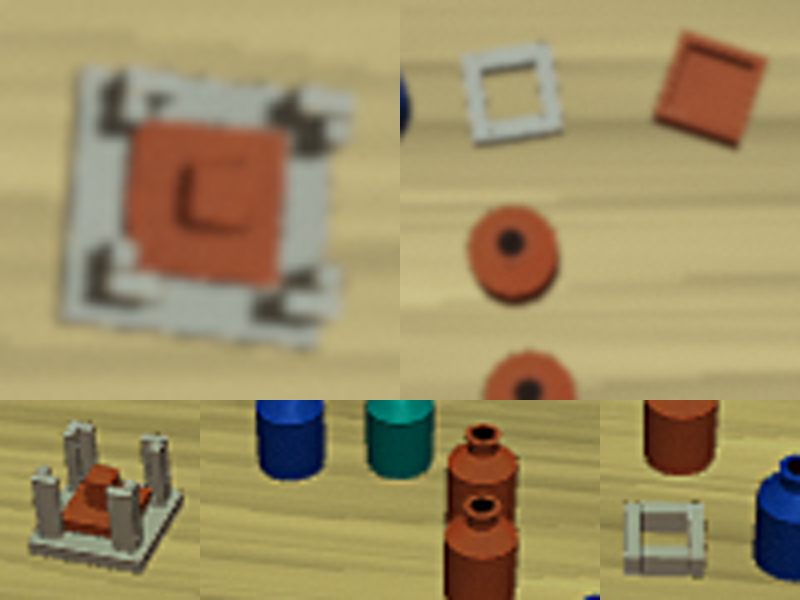

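```bash
cat > fit.py <<'E'
from h import *
from scipy.optimize import minimize
U=8
def box(w,d,z0,z1): return np.array([[x*w/2,y*d/2,z] for x in(-1,1) for y in(-1,1) for z in(z0,z1)])
def ring(rr,z): a=np.linspace(0,2*np.pi,49)[:-1]; return np.c_[rr*np.cos(a),rr*np.sin(a),a*0+z]
V=[ring(.029,0),ring(.029,.06),ring(.012,.075),ring(.0135,.088)]
MOD={'body':[box(.06,.06,0,.03)],'spacer':[box(.06,.06,0,.02)],'setter':[box(.168,.168,0,.04)],
 'crib':[np.vstack([box(.1,.1,0,.015)]+[box(.01*0+.086,.086,.015,.075)])],
 'slab':[box(.06,.06,0,.014)],'lid':[box(.06,.06,0,.014),box(.024,.024,.014,.044)],'vase':[np.vstack(V[i:i+2]) for i in range(3)]}
COL={'body':'r','lid':'r','slab':'r','vase':'r','spacer':'g','setter':'g','crib':'g'}
def mask(im,col,roi):
    x,y,w,h=roi; c=cv2.resize(im[y:y+h,x:x+w],None,fx=U,fy=U,interpolation=cv2.INTER_LINEAR)
    hs=cv2.cvtColor(c,cv2.COLOR_BGR2HSV).astype(int); H,S,v=hs[...,0],hs[...,1],hs[...,2]
    m=((H<11)|(H>172))&(S>110)&(v>35) if col=='r' else (S<62)&(v>50)
    m=cv2.morphologyEx(m.astype(np.uint8),cv2.MORPH_OPEN,np.ones((9,9)))
    cs,_=cv2.findContours(m,cv2.RETR_EXTERNAL,cv2.CHAIN_APPROX_NONE); return m,[k for k in cs if cv2.contourArea(k)>1000]
def fit(name,ims,rois,p0,z=0,hull=True,n=1,free=False):
    """p0: [x,y,yaw]*n (+z)."""
    T={}
    for v in rois:
        m,cs=mask(ims[v],COL[name],rois[v]); t=np.zeros_like(m)
        if hull: cv2.fillPoly(t,[cv2.convexHull(np.vstack(cs))],1)
        else: cv2.fillPoly(t,[c for c in cs],1)
        T[v]=t
    def cost(p):
        zz=p[-1] if free else z; C=0
        for v,t in T.items():
            x,y=rois[v][:2]; q=np.zeros_like(t)
            for i in range(n):
                a=p[3*i+2]; R=np.array([[np.cos(a),-np.sin(a),0],[np.sin(a),np.cos(a),0],[0,0,1]])
                for M in MOD[name]:
                    uv=proj(v,M@R.T+[p[3*i],p[3*i+1],zz]); uv=(uv-[x,y]+.5)*U-.5
                    cv2.fillConvexPoly(q,cv2.convexHull((uv*16).round().astype(np.int32)),1,shift=4)
            C+=(q^t).sum()
        return C/U/U
    p0=list(p0)+([z] if free else [])
    st=np.array([.008,.008,.15]*n+([.01] if free else []))
    best=None
    for k in range(3):
        S=np.vstack([p0]+[np.array(p0)+st*np.eye(len(p0))[i]*(-1)**k for i in range(len(p0))])
        b=minimize(cost,p0,method='Nelder-Mead',options=dict(initial_simplex=S,xatol=1e-5,fatol=.02,maxiter=600))
        if best is None or b.fun<best.fun: best=b
        p0=list(best.x)
    return best.x,best.fun
def pr(l,b): print(l,np.round(b[0],4),'cost %.1f'%b[1])
E
cat > m.py <<'E'
from fit import *
ims={'top':cv2.imread('pics/top0.png'),'scene':cv2.imread('pics/scene0.png')}
D={'body':((325,190,45,45),(270,245,45,38)),'spacer':((278,192,40,40),(322,255,30,28)),
 'setter':((170,235,95,95),(370,205,75,60)),'crib':((395,255,60,60),(222,190,50,48))}
Z={'body':.015,'spacer':.01,'setter':.02,'crib':.01}
for k,(a,b) in D.items():
    c=[a[0]+a[2]/2,a[1]+a[3]/2]; p=at('top',c,Z[k])[0]
    best=min((fit(k,ims,{'top':a,'scene':b},[p[0],p[1],y]) for y in(-.4,0,.4,.8)),key=lambda q:q[1])
    pr(k,best)
    for R in ({'top':a},{'scene':b}): pr('  '+list(R)[0],fit(k,ims,R,best[0]))
    pr('  freez',fit(k,ims,{'top':a,'scene':b},best[0],free=True))
a,b=(278,235,45,75),(320,200,40,55)
q=list(at('top',[298,255],.05)[0][:2])+[0]+list(at('top',[302,291],.05)[0][:2])+[0]
best=fit('vase',ims,{'top':a,'scene':b},q,hull=False,n=2); pr('vases',best)
for R in ({'top':a},{'scene':b}): pr('  '+list(R)[0],fit('vase',ims,R,best[0],hull=False,n=2))
pr('  freez',fit('vase',ims,{'top':a,'scene':b},best[0],hull=False,n=2,free=True))
E
python3 m.py
```

```text
body [ 0.6626 -0.0631 -0.3196] cost 161.0
  top [ 0.6626 -0.0631 -0.3196] cost 106.5Traceback (most recent call last):
  File "m.py", line 10, in <module>
    for R in ({'top':a},{'scene':b}): pr('  '+list(R)[0],fit(k,ims,R,best[0]))
                                                         ~~~^^^^^^^^^^^^^^^^^
  File "fit.py", line 41, in fit
    b=minimize(cost,p0,method='Nelder-Mead',options=dict(initial_simplex=S,xatol=1e-5,fatol=.02,maxiter=600))
    res = _minimize_neldermead(fun, x0, args, callback, bounds=bounds,
                               **options)
    fxcc = func(xcc)
    fx = function(np.copy(x), *(wrapper_args + args))
  File "fit.py", line 32, in cost
    uv=proj(v,M@R.T+[p[3*i],p[3*i+1],zz]); uv=(uv-[x,y]+.5)*U-.5
  File "h.py", line 7, in proj
    f,cx,cy,R,t=cam(n); c=np.atleast_2d(X)@R.T+t
                ~~~^^^
  File "h.py", line 4, in cam
    m=r.camera_model(n); f=240/np.tan(np.radians(m['vfov'])/2)
ValueError: time passes only in moves, steps and waits
```

```bash
sed -i 's/^def cam/import functools\n@functools.lru_cache(None)\ndef cam/' h.py
cat >> fit.py <<'E'
def overlay(name,im,v,roi,p,z=0,n=1,K=5):
    x,y,w,h=roi; c=cv2.resize(im[y:y+h,x:x+w],None,fx=K,fy=K,interpolation=cv2.INTER_LINEAR)
    m,cs=mask(im,COL[name],roi)
    cv2.drawContours(c,[(k*K/U).astype(int) for k in cs],-1,(0,255,0),1)
    for i in range(n):
        a=p[3*i+2]; R=np.array([[np.cos(a),-np.sin(a),0],[np.sin(a),np.cos(a),0],[0,0,1]])
        for M in MOD[name]:
            uv=(proj(v,M@R.T+[p[3*i],p[3*i+1],z])-[x,y]+.5)*K-.5
            cv2.polylines(c,[cv2.convexHull(uv.astype(np.int32))],True,(255,0,255),1)
    return c
E
cat >> m.py <<'E'
E
sed -i 's/^    for R in/    O.append([overlay(k,ims["top"],"top",a,best[0]),overlay(k,ims["scene"],"scene",b,best[0])])\n    for R in/; s/^D=/O=[]\nD=/' m.py
cat >> m.py <<'E'
O.append([overlay('vase',ims["top"],"top",a,best[0],n=2),overlay('vase',ims["scene"],"scene",b,best[0],n=2)])
W=np.zeros((600,800,3),np.uint8); x=y=h=0
for o in sum(O,[]):
    o=o[:300]
    if x+o.shape[1]>800: x=0;y+=h;h=0
    o=o[:600-y]
    W[y:y+o.shape[0],x:x+o.shape[1]]=o; x+=o.shape[1];h=max(h,o.shape[0])
cv2.imwrite('pics/ov.png',W)
E
timeout 500 python3 m.py
```

```text
body [ 0.6626 -0.0631 -0.3196] cost 161.0
  top [ 0.6626 -0.0631 -0.3196] cost 106.5
  scene [ 0.6637 -0.0614 -0.2262] cost 50.2
  freez [ 0.6626 -0.0635 -0.3193 -0.0016] cost 159.0
spacer [0.665  0.0655 1.7093] cost 155.7
  top [0.6654 0.0648 1.7074] cost 26.4
  scene [0.6472 0.0673 1.6807] cost 86.2
  freez [0.6635 0.0651 1.7111 0.0074] cost 149.2
setter [0.4791 0.2724 0.1664] cost 686.3
  top [0.4795 0.2718 0.167 ] cost 33.7
  scene [0.4354 0.2741 0.1566] cost 451.0
  freez [0.4789 0.2719 0.1676 0.0032] cost 653.1
crib [ 0.4683 -0.2619 -0.1219] cost 181.2
  top [ 0.4683 -0.2621 -0.128 ] cost 28.2
  scene [ 0.462  -0.2594 -0.0087] cost 99.9
  freez [ 0.4681 -0.2613 -0.1234  0.0023] cost 178.9
vases [ 0.5496  0.0644 -0.0706  0.4627  0.0554  0.0074] cost 311.1
  top [ 0.5509  0.065  -0.0713  0.4593  0.052   0.1371] cost 213.1
  scene [0.5464 0.0663 0.0038 0.4675 0.0574 0.0384] cost 83.5
  freez [ 0.5496  0.0644 -0.0743  0.4626  0.0554  0.0064 -0.    ] cost 310.7
```

View pics/ov.png

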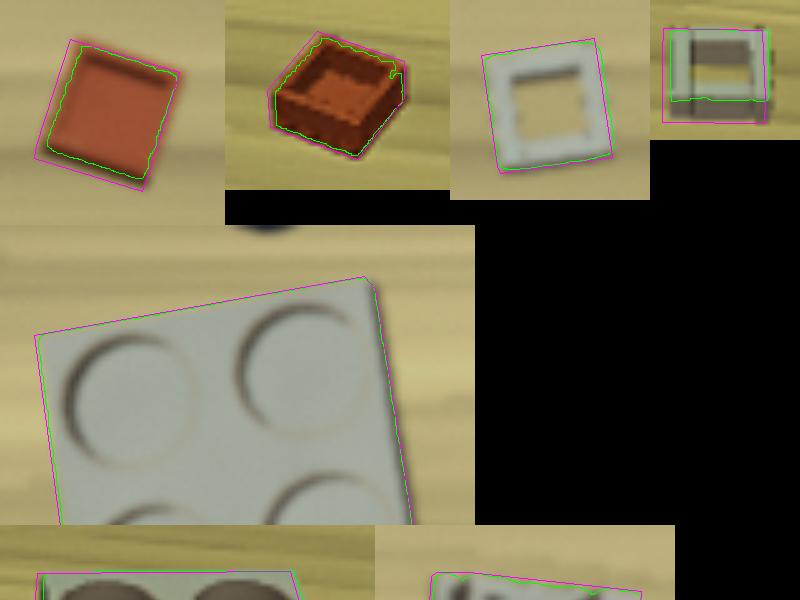

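```bash
python3 - <<'E'
import re
s=open('fit.py').read()
i=s.index("    hs=cv2.cvt"); j=s.index("    m=cv2.morph")
s=s[:i]+"""    B,G,Rr=[c[...,i].astype(float) for i in range(3)]; sm=B+G+Rr+15
    f=(Rr-G)/sm if col=='r' else .5-(Rr-B)/sm
    f=np.clip(f*500,0,255).astype(np.uint8)
    th,m=cv2.threshold(f,0,1,cv2.THRESH_BINARY+cv2.THRESH_OTSU)
"""+s[j:]
open('fit.py','w').write(s)
E
timeout 500 python3 m.py
```

```text
body [ 0.6632 -0.0642 -0.3567] cost 104.3
  top [ 0.6639 -0.0666 -0.3414] cost 56.5
  scene [ 0.663  -0.0621 -0.3332] cost 24.8
  freez [ 0.6632 -0.0642 -0.3567  0.    ] cost 104.3
spacer [0.6646 0.0653 0.1511] cost 99.7
  top [0.6654 0.0646 0.1291] cost 27.6
  scene [0.6613 0.0685 0.1198] cost 9.8
  freez [0.6645 0.0655 0.1515 0.003 ] cost 82.7
setter [0.4794 0.2726 0.1674] cost 779.3
  top [0.4794 0.2726 0.1674] cost 73.3
  scene [0.4835 0.2723 0.1816] cost 700.1
  freez [ 0.4797  0.2726  0.1683 -0.0049] cost 760.3
crib [ 0.4819 -0.2642  1.1603] cost 3051.4
  top [ 0.4713 -0.2715  1.234 ] cost 1886.7
  scene [ 0.4894 -0.261   1.1233] cost 1150.3
  freez [ 0.4821 -0.2596  1.2369  0.0382] cost 2941.6
vases [0.5522 0.0651 0.0565 0.4609 0.0553 0.0805] cost 222.6
  top [0.5538 0.0627 0.0557 0.4599 0.0517 0.135 ] cost 130.5
  scene [0.5485 0.067  0.1405 0.4613 0.0572 0.0323] cost 54.0
  freez [0.552  0.0652 0.0765 0.4614 0.0553 0.0578 0.0013] cost 220.5
```

View pics/ov.png

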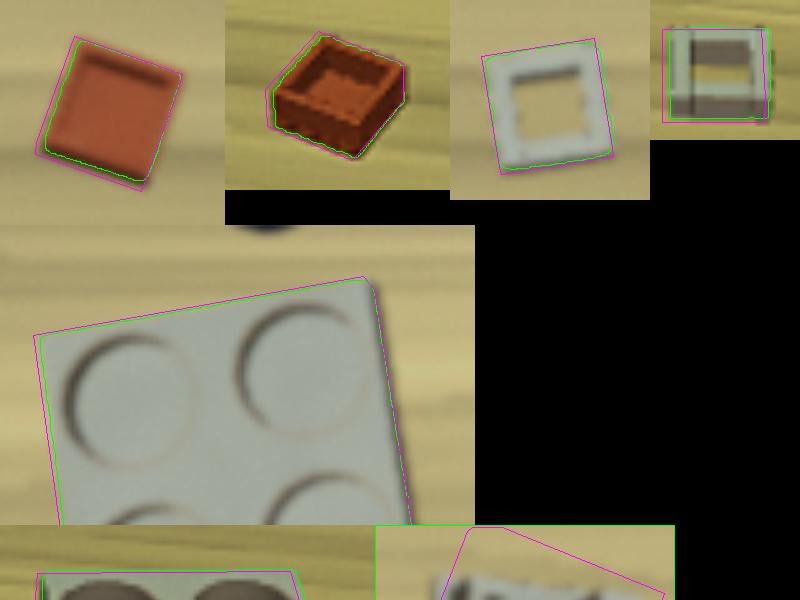

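```bash
python3 - <<'E'
s=open('fit.py').read()
i=s.index("def mask"); j=s.index("def fit(")
s=s[:i]+'''def tf(p,i,z): a=p[3*i+2]; R=np.array([[np.cos(a),-np.sin(a),0],[np.sin(a),np.cos(a),0],[0,0,1]]); return lambda M:M@R.T+[p[3*i],p[3*i+1],z]
def draw(name,v,roi,p,z,n):
    q=np.zeros((roi[3]*U,roi[2]*U),np.uint8)
    for i in range(n):
        T=tf(p,i,z)
        for M in MOD[name]:
            uv=(proj(v,T(M))-roi[:2]+.5)*U-.5
            cv2.fillConvexPoly(q,cv2.convexHull((uv*16).round().astype(np.int32)),1,shift=4)
    return q
def mask(im,name,v,roi,p,z,n):
    x,y,w,h=roi; c=cv2.resize(im[y:y+h,x:x+w],None,fx=U,fy=U,interpolation=cv2.INTER_LINEAR)
    q=draw(name,v,roi,p,z,n); g=np.where(cv2.dilate(q,np.ones((4*U+1,)*2)),cv2.GC_PR_BGD,cv2.GC_BGD).astype(np.uint8)
    g[q>0]=cv2.GC_PR_FGD; g[cv2.erode(q,np.ones((4*U+1,)*2))>0]=cv2.GC_PR_FGD if name=='spacer' else cv2.GC_FGD
    cv2.grabCut(c,g,None,np.zeros((1,65)),np.zeros((1,65)),4,cv2.GC_INIT_WITH_MASK)
    m=((g==1)|(g==3)).astype(np.uint8)
    cs,_=cv2.findContours(m,cv2.RETR_EXTERNAL,cv2.CHAIN_APPROX_NONE); return m,[k for k in cs if cv2.contourArea(k)>1500]
'''+s[j:]
s=s.replace("mask(ims[v],COL[name],rois[v])","mask(ims[v],name,v,rois[v],p0,z,n)")
i=s.index("            x,y=rois[v][:2]; q="); j=s.index("            C+=(q^t)")
s=s[:i]+"            q=draw(name,v,rois[v],p,zz,n)\n"+s[j:]
s=s.replace("m,cs=mask(im,COL[name],roi)","m,cs=mask(im,name,v,roi,p,z,n)")
open('fit.py','w').write(s)
m=open('m.py').read()
i=m.index("for k,(a,b)"); j=m.index("    O.append")
m=m[:i]+"""P={'body':[.6632,-.0642,-.33],'spacer':[.6646,.0653,.13],'setter':[.4794,.2726,.1674],'crib':[.4683,-.2619,-.122]}
for k,(a,b) in D.items():
    best=fit(k,ims,{'top':a,'scene':b},P[k]); pr(k,best)
"""+m[j:]
open('m.py','w').write(m.replace('o=o[:300]','o=cv2.resize(o,None,fx=.65,fy=.65)'))
E
timeout 500 python3 m.py
```

```text
body [ 0.6633 -0.0646 -0.3329] cost 87.0
  top [ 0.6635 -0.066  -0.3412] cost 25.5
  scene [ 0.6642 -0.0612 -0.3483] cost 16.0
  freez [ 6.633e-01 -6.480e-02 -3.358e-01 -2.000e-04] cost 87.4
spacer [0.6634 0.0655 0.1322] cost 91.0
  top [0.6633 0.064  0.1254] cost 35.0
  scene [0.6626 0.069  0.1494] cost 10.2
  freez [6.635e-01 6.520e-02 1.424e-01 4.000e-04] cost 88.2
setter [0.4799 0.2739 0.1743] cost 224.1
  top [0.48   0.2718 0.1647] cost 98.0
  scene [0.4781 0.2756 0.1666] cost 69.9
  freez [0.48   0.2739 0.1723 0.0008] cost 249.6
crib [ 0.468  -0.2608 -0.1142] cost 143.0
  top [ 0.4679 -0.2614 -0.1013] cost 64.1
  scene [ 0.4681 -0.2571 -0.1051] cost 19.4
  freez [ 0.4677 -0.2608 -0.1177 -0.0008] cost 137.8
vases [0.551  0.0645 0.052  0.4589 0.0538 0.0616] cost 188.2
  top [0.5529 0.0627 0.1288 0.4602 0.0528 0.1236] cost 21.5
  scene [ 0.5507  0.0673  0.0931  0.4596  0.0578 -0.0247] cost 15.8
  freez [0.5526 0.0632 0.0649 0.4603 0.0532 0.1171 0.0006] cost 162.9
```

View pics/ov.png

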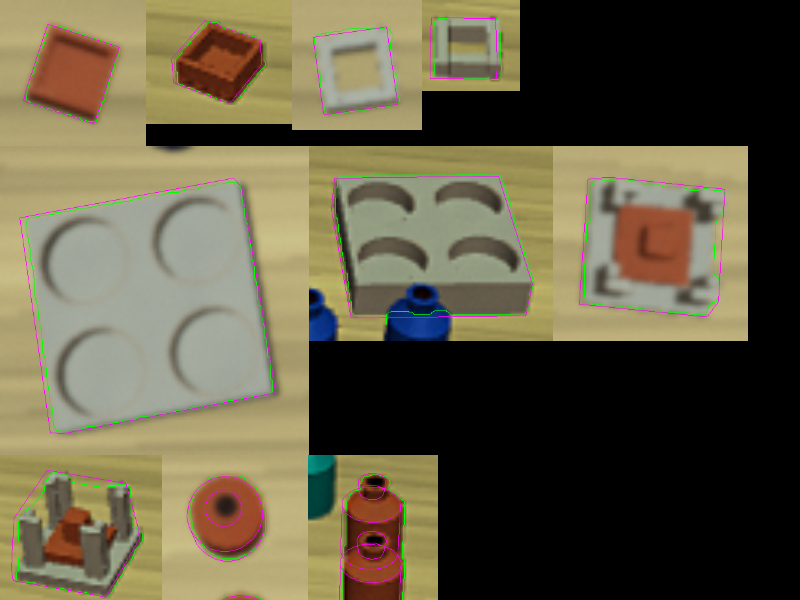

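```bash
cat >> h.py <<'E'
def go(x,y,z,phi):
    """total shift (mm), turn (deg) from measured pose to target; phi mod 180"""
    o=r.get_obs(); q=o['eef_rot']; p=np.array(o['tool_pos'])*1e3
    from scipy.spatial.transform import Rotation as Ro
    Y=Ro.from_quat(q).as_matrix()[:,1]; cur=np.degrees(np.arctan2(Y[1],Y[0]))
    d=(phi-cur+90)%180-90
    print('t%.1f'%o['t'],'pos',p.round(1),'phi %.1f'%cur,'q',np.round(o['joint_positions'],2),'op %.2f'%o['opening'],'| move',(np.array([x,y,z])-p).round(1),'az %.1f'%d)
E
python3 - <<'E'
from h import *
for n,uv,z in(('turq',(334,318),.06),('blue',(371,311),.06),('blue2',(260,215),.06),('blue3',(221,223),.06),('board l',(274,179),.012),('board r',(340,183),.012),('jar',(518,299),.085),('fig',(130,317),.0)):
    print(n,at('top',uv,z).round(3))
go(460,55,150,90)
E
```

```text
turq [[ 0.388 -0.025  0.06 ]]
blue [[ 0.403 -0.117  0.06 ]]
blue2 [[0.649 0.157 0.06 ]]
blue3 [[0.629 0.255 0.06 ]]
board l [[0.758 0.126 0.012]]
board r [[ 0.745 -0.049  0.012]]
jar [[ 0.426 -0.475  0.085]]
fig [[0.401 0.492 0.   ]]
t0.1 pos [190.1 568.6 230.4] phi 71.5 q [ 1.16  0.13  1.49  0.    1.52 -0.09] op 1.00 | move [ 269.9 -513.6  -80.4] az 18.5
```

Call:
apply_moves:
  rows:
    - [22.5,-42.8,0,0,0,1.54,1]
    - [22.5,-42.8,0,0,0,1.54,1]
    - [22.5,-42.8,0,0,0,1.54,1]
    - [22.5,-42.8,-8,0,0,1.54,1]
    - [22.5,-42.8,-8,0,0,1.54,1]
    - [22.5,-42.8,-8,0,0,1.54,1]
    - [22.5,-42.8,-8,0,0,1.54,1]
    - [22.5,-42.8,-8,0,0,1.54,1]
    - [22.5,-42.8,-8,0,0,1.54,1]
    - [22.5,-42.8,-8,0,0,1.54,1]
    - [22.5,-42.8,-8,0,0,1.54,1]
    - [22.5,-42.8,-16,0,0,1.54,1]
    - [0,0,0,0,0,0,1]
    - [0,0,0,0,0,0,1]
  grip_force: 30

```text
t: 1.85
tool_pos: [0.4599, 0.0556, 0.151]
eef_rot: [0.001, 1.0, 0.0, -0.001]
contact_force: [-0.5, 0.5, 1.2]
opening: 1.002
finger_force: 0.0
```

```bash
python3 - <<'E'
from h import *
go(460,55,22,90)
E
```

```text
t1.9 pos [459.9  55.6 151. ] phi 89.9 q [ 0.01 -0.19  1.95  0.    1.38 -1.56] op 1.00 | move [ 1.00e-01 -6.00e-01 -1.29e+02] az 0.1
```

Call:
apply_moves:
  rows:
    - [0,-0.6,-30,0,0,0,1]
    - [0,0,-30,0,0,0,1]
    - [0,0,-30,0,0,0,1]
    - [0,0,-25,0,0,0,1]
    - [0,0,-14,0,0,0,1]
    - [0,0,0,0,0,0,1]
    - [0,0,0,0,0,0,0.4]
    - [0,0,0,0,0,0,0.4]
    - [0,0,0,0,0,0,0.4]
    - [0,0,0,0,0,0,0.4]
    - [0,0,0,0,0,0,0.4]
    - [0,0,0,0,0,0,0.4]
    - [0,0,60,0,0,0,0.4]
    - [0,0,60,0,0,0,0.4]
    - [0,0,10,0,0,0,0.4]
    - [0,0,0,0,0,0,0.4]
    - [0,0,0,0,0,0,0.4]

```text
t: 3.98
tool_pos: [0.4589, 0.0548, 0.1501]
eef_rot: [0.0, 1.0, -0.0, -0.002]
contact_force: [-0.1, 0.5, -1.9]
opening: 0.67
finger_force: 33.8
```

```bash
python3 - <<'E'
from fit import *
o=r.get_obs();print(o['tool_pos'],o['opening'],o['contact_force'])
ims={v:snap(v,v+'1') for v in('top','scene')}
# held vase
p=[o['tool_pos'][0],o['tool_pos'][1],0]; z=o['tool_pos'][2]-.022
rois={}
for v in('top','scene'):
    q=np.vstack([proj(v,M+[p[0],p[1],z]) for M in MOD['vase']]); a=q.min(0).astype(int)-8;b=q.max(0).astype(int)+9; rois[v]=(*a,*(b-a)); print(v,rois[v])
c=[cv2.resize(ims[v][rois[v][1]-10:rois[v][1]+50,rois[v][0]-15:rois[v][0]+65],None,fx=5,fy=5,interpolation=cv2.INTER_CUBIC) for v in rois]
cv2.imwrite('pics/h1.png',np.hstack(c))
E
```

```text
[0.45889168 0.05477348 0.15009458] 0.6703999996375445 [-0.13739865  0.51311609 -1.89472208]
top (np.int64(278), np.int64(263), np.int64(43), np.int64(45))
scene (np.int64(322), np.int64(163), np.int64(37), np.int64(48))
```

View pics/h1.png

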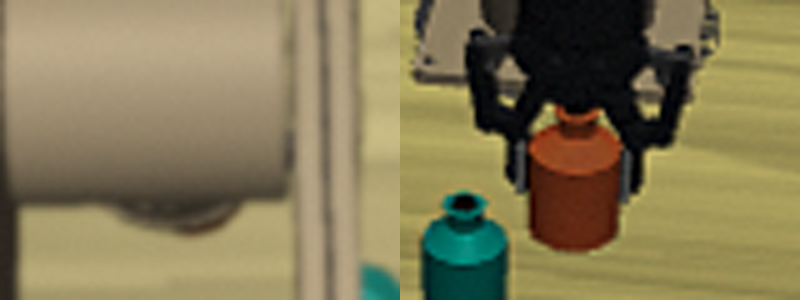

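```bash
python3 - <<'E'
from fit import *
im=cv2.imread('pics/scene1.png'); roi=(316,173,42,38)
T=[.4589,.0548,.1501]
c=cv2.resize(im[roi[1]:roi[1]+roi[3],roi[0]:roi[0]+roi[2]],None,fx=U,fy=U,interpolation=cv2.INTER_LINEAR)
B,G,R=[c[...,i].astype(float) for i in range(3)]
m=((R-G)/(R+G+B+15)>.22).astype(np.uint8); m=cv2.morphologyEx(m,cv2.MORPH_OPEN,np.ones((9,9)))
# body lateral edges, and foot bottom; neck ignored: rows lower half
for row in range(14,32,3):
    xs=np.where(m[row*U+4])[0]; print(row+roi[1], (xs.min()+.5)/U-.5+roi[0],(xs.max()+.5)/U-.5+roi[0]) if len(xs) else 0
ys=np.where(m.any(1))[0]; print('bottom',(ys.max()+.5)/U-.5+roi[1])
for dz in(.018,.022,.026):
  for x in (.455,.459,.463):
    q=proj('scene',ring(.029,0)+[x,T[1],T[2]-dz]); q2=proj('scene',np.vstack(MOD['vase'][0])+[x,T[1],T[2]-dz])
    print(dz,x,'bottom %.2f'%q[:,1].max(),'L/R %.2f %.2f'%(q2[:,0].min(),q2[:,0].max()))
q=proj('scene',np.array([[.459,.0548,.17],[.459,.0598,.17]]));print('px per 5mm',q[1]-q[0])
E
```

```text
187 332.0625 350.1875
190 332.1875 350.1875
193 332.8125 349.8125
196 332.6875 349.4375
199 333.0625 349.3125
202 337.3125 345.6875
bottom 202.3125
0.018 0.455 bottom 201.21 L/R 330.99 350.26
0.018 0.459 bottom 201.96 L/R 330.83 350.12
0.018 0.463 bottom 202.71 L/R 330.66 349.99
0.022 0.455 bottom 202.26 L/R 330.97 350.20
0.022 0.459 bottom 203.01 L/R 330.80 350.07
0.022 0.463 bottom 203.76 L/R 330.63 349.93
0.026 0.455 bottom 203.30 L/R 330.94 350.14
0.026 0.459 bottom 204.05 L/R 330.78 350.01
0.026 0.463 bottom 204.80 L/R 330.61 349.87
px per 5mm [1.60519145 0.14277484]
```

Call:
apply_moves:
  rows:
    - [-3.8,42,0,0,0,0,0.4]
    - [-3.8,42,0,0,0,0,0.4]
    - [-3.8,42,0,0,0,0,0.4]
    - [-3.8,42.2,0,0,0,0,0.4]
    - [0,0,-40,0,0,0,0.4]
    - [0,0,-36,0,0,0,0.4]
    - [0,0,0,0,0,0,0.4]
    - [0,0,0,0,0,0,0.4]

```text
t: 5.08
tool_pos: [0.4453, 0.223, 0.0769]
eef_rot: [0.0, 1.0, -0.0, -0.0]
contact_force: [-0.2, -0.0, -1.3]
opening: 0.671
finger_force: 33.8
```

```bash
python3 - <<'E'
from h import *
go(443.6,223,40,90)
im=snap('scene','scene2'); cv2.imwrite('pics/s2.png',cv2.resize(im[150:270,350:470],None,fx=5,fy=5,interpolation=cv2.INTER_CUBIC))
E
```

```text
t5.1 pos [445.3 223.   76.9] phi 90.0 q [ 0.36 -0.01  1.93 -0.    1.23 -1.21] op 0.67 | move [ -1.7   0.  -36.9] az 0.0
```

View pics/s2.png

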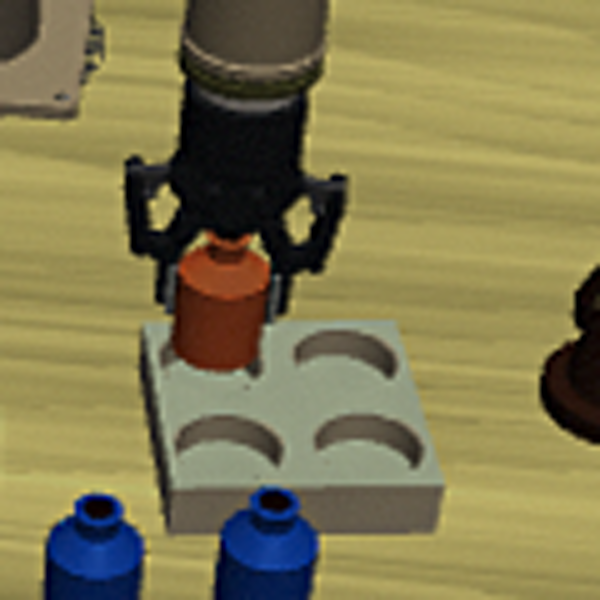

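Call:
apply_moves:
  rows:
    - [-1.5,0,-8,0,0,0,0.4]
    - [0,0,-6,0,0,0,0.4]
    - [0,0,-6,0,0,0,0.4]
    - [0,0,-6,0,0,0,0.4]
    - [0,0,-6,0,0,0,0.4]
    - [0,0,-4,0,0,0,0.4]
    - [0,0,0,0,0,0,0.4]

```text
t: 6.0
tool_pos: [0.4437, 0.2231, 0.0402]
eef_rot: [0.0, 1.0, -0.0, 0.0]
contact_force: [1.2, -0.3, -2.7]
opening: 0.665
finger_force: 33.8
```

Call:
apply_moves:
  rows:
    - [0,0,-2,0,0,0,0.4]
    - [0,0,0,0,0,0,0.4]
    - [0,0,0,0,0,0,0.8]
    - [0,0,0,0,0,0,0.8]
    - [0,0,0,0,0,0,0.8]
    - [0,0,30,0,0,0,0.8]
    - [0,0,60,0,0,0,1]
    - [0,0,40,0,0,0,1]
    - [0,0,0,0,0,0,1]

```text
t: 7.12
tool_pos: [0.4462, 0.224, 0.1727]
eef_rot: [0.0, 1.0, 0.001, 0.004]
contact_force: [0.1, 0.1, -0.6]
opening: 0.999
finger_force: 0.0
```

```bash
python3 - <<'E'
from h import *
im=snap('scene','scene3'); t=snap('top','top3')
go(552,65,150,170)
c=lambda im,x,y,w,h,k:cv2.resize(im[y:y+h,x:x+w],None,fx=k,fy=k,interpolation=cv2.INTER_CUBIC)
cv2.imwrite('pics/s3.png',np.hstack([c(im,260,190,200,100,4)[:,:800]]))
E
```

```text
t7.2 pos [443.7 223.  168.2] phi 90.0 q [ 0.36 -0.11  1.85  0.    1.4  -1.21] op 1.00 | move [ 108.3 -158.   -18.2] az 80.0
```

View pics/s3.png

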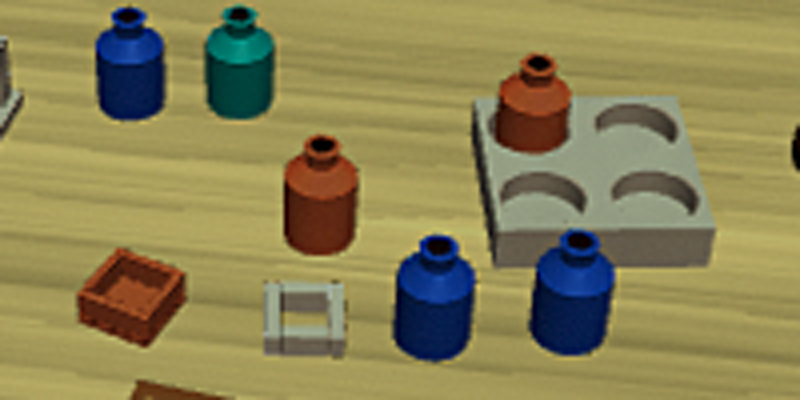

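Call:
apply_moves:
  rows:
    - [12,-17.5,0,0,0,-10,1]
    - [12,-17.5,0,0,0,-10,1]
    - [12,-17.5,0,0,0,-10,1]
    - [12,-17.5,0,0,0,-10,1]
    - [12,-17.5,0,0,0,-10,1]
    - [12,-17.5,0,0,0,-10,1]
    - [12,-17.5,0,0,0,-10,1]
    - [12,-17.5,0,0,0,-10,1]
    - [12,-17.5,0,0,0,-10,1]
    - [0,0,0,0,0,0,1]
    - [0,0,0,0,0,0,1]

```text
t: 8.6
tool_pos: [0.5505, 0.0659, 0.1667]
eef_rot: [0.706, 0.708, -0.001, -0.001]
contact_force: [-0.7, 0.3, -0.4]
opening: 0.997
finger_force: 0.0
```

```bash
python3 - <<'E'
from h import *
go(552.3,65,22,0)
E
```

```text
t8.6 pos [550.5  65.9 166.7] phi 0.2 q [0.03 0.05 1.69 0.   1.4  0.02] op 1.00 | move [   1.8   -0.9 -144.7] az -0.2
```

Call:
apply_moves:
  rows:
    - [1.8,-0.9,-35,0,0,0,1]
    - [0,0,-35,0,0,0,1]
    - [0,0,-35,0,0,0,1]
    - [0,0,-25,0,0,0,1]
    - [0,0,-14,0,0,0,1]
    - [0,0,0,0,0,0,1]
    - [0,0,0,0,0,0,0.4]
    - [0,0,0,0,0,0,0.4]
    - [0,0,0,0,0,0,0.4]
    - [0,0,0,0,0,0,0.4]
    - [0,0,0,0,0,0,0.4]

```text
t: 9.98
tool_pos: [0.5547, 0.0647, 0.026]
eef_rot: [0.707, 0.707, 0.001, 0.001]
contact_force: [-0.7, 0.3, 5.8]
opening: 0.662
finger_force: 33.1
```

```bash
python3 - <<'E'
from fit import *
snap('scene','scene4'); go(515.8,324.4,70,0)
roi=(328,222,26,34)
for k in(3,4):
    im=cv2.imread(f'pics/scene{k}.png')
    c=cv2.resize(im[222:256,328:354],None,fx=U,fy=U,interpolation=cv2.INTER_LINEAR)
    B,G,R=[c[...,i].astype(float) for i in range(3)]
    m=((R-G)/(R+G+B+15)>.22).astype(np.uint8); m=cv2.morphologyEx(m,cv2.MORPH_OPEN,np.ones((9,9)))
    ys=np.where(m.any(1))[0]; row=m[20*U]; xs=np.where(row)[0]
    print(k,'bottom',ys.max()/U+222,'L/R',xs.min()/U+328,xs.max()/U+328)
q=proj('scene',np.array([[.55,.065,0],[.56,.065,0]]));print(q[1]-q[0])
E
```

```text
t10.0 pos [554.7  64.7  26. ] phi -0.0 q [0.02 0.21 1.79 0.   1.14 0.02] op 0.67 | move [-38.9 259.7  44. ] az 0.0
3 bottom 253.5 L/R 331.25 348.25
4 bottom 254.125 L/R 331.25 348.125
[-0.37902523  2.04953472]
```

Call:
apply_moves:
  rows:
    - [0,0,50,0,0,0,0.4]
    - [0,0,50,0,0,0,0.4]
    - [0,0,30,0,0,0,0.4]
    - [-6.5,43.3,0,0,0,0,0.4]
    - [-6.5,43.3,0,0,0,0,0.4]
    - [-6.5,43.3,0,0,0,0,0.4]
    - [-6.5,43.3,0,0,0,0,0.4]
    - [-6.5,43.3,0,0,0,0,0.4]
    - [-6.5,43.3,0,0,0,0,0.4]
    - [0,0,-40,0,0,0,0.4]
    - [0,0,-30,0,0,0,0.4]
    - [0,0,0,0,0,0,0.4]
    - [0,0,0,0,0,0,0.4]

```text
t: 11.65
tool_pos: [0.5151, 0.3246, 0.0857]
eef_rot: [0.707, 0.707, 0.001, 0.0]
contact_force: [-0.1, -0.3, -1.3]
opening: 0.67
finger_force: 33.5
```

```bash
python3 - <<'E'
from h import *
go(515.8,324.4,44,0)
im=snap('scene','scene5'); cv2.imwrite('pics/s5.png',cv2.resize(im[150:270,350:470],None,fx=5,fy=5,interpolation=cv2.INTER_CUBIC))
E
```

```text
t11.7 pos [515.1 324.6  85.7] phi -0.0 q [0.48 0.26 1.61 0.   1.27 0.48] op 0.67 | move [  0.7  -0.2 -41.7] az 0.0
```

View pics/s5.png

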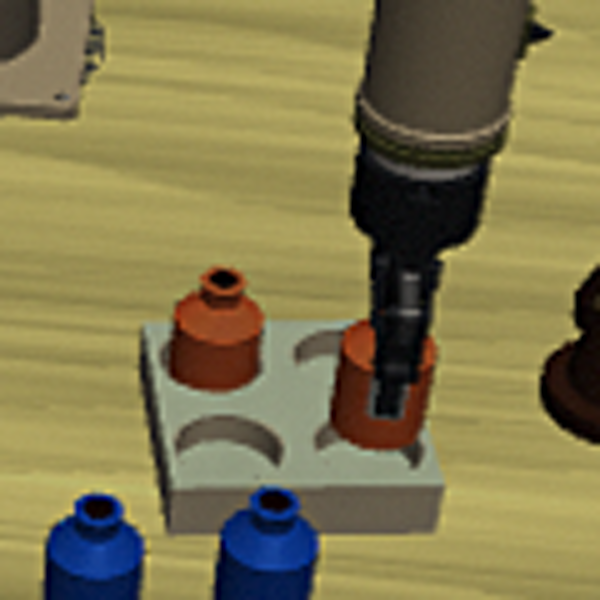

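Call:
apply_moves:
  rows:
    - [0.5,0,-10,0,0,0,0.4]
    - [0,0,-7,0,0,0,0.4]
    - [0,0,-6,0,0,0,0.4]
    - [0,0,-6,0,0,0,0.4]
    - [0,0,-6,0,0,0,0.4]
    - [0,0,-6,0,0,0,0.4]
    - [0,0,0,0,0,0,0.4]

```text
t: 12.58
tool_pos: [0.5147, 0.3243, 0.0427]
eef_rot: [0.707, 0.707, -0.0, -0.0]
contact_force: [0.2, -0.6, -0.9]
opening: 0.663
finger_force: 33.5
```

Call:
apply_moves:
  rows:
    - [0,0,-1,0,0,0,0.4]
    - [0,0,0,0,0,0,0.8]
    - [0,0,0,0,0,0,0.8]
    - [0,0,0,0,0,0,0.8]
    - [0,0,30,0,0,0,0.8]
    - [0,0,60,0,0,0,0.8]
    - [0,0,40,0,0,0,0.8]
    - [0,-40,0,0,0,0,0.8]
    - [0,-60,0,0,0,0,0.8]
    - [0,-60,0,0,0,0,0.8]
    - [0,-60,0,0,0,0,0.8]
    - [0,-60,0,0,0,0,0.8]
    - [0,-20,0,0,0,0,0.8]
    - [0,0,0,0,0,0,0.8]

```text
t: 14.32
tool_pos: [0.515, 0.0229, 0.1726]
eef_rot: [0.708, 0.706, 0.0, 0.0]
contact_force: [-0.1, 1.1, 0.3]
opening: 0.799
finger_force: 0.0
```

```bash
cat > look.py <<'E'
from fit import *
def auto(name,ims,p,z=0,hull=True,pad=8,views=('top','scene')):
    rois={}
    for v in views:
        q=np.vstack([proj(v,tf(p,0,z)(M)) for M in MOD[name]]); a=np.floor(q.min(0)).astype(int)-pad;b=np.ceil(q.max(0)).astype(int)+pad; a=np.maximum(a,0); b=np.minimum(b,[639,479]); rois[v]=(int(a[0]),int(a[1]),int(b[0]-a[0]),int(b[1]-a[1]))
    for v in views: pr(name+' '+v,fit(name,ims,{v:rois[v]},p,z=z,hull=hull))
    return rois
E
python3 - <<'E'
from look import *
ims={v:snap(v,v+'6') for v in('top','scene')}
go(468,-259,150,-6)
# slab of lid: red threshold in crib
for v,roi in(('top',(408,265,40,40)),('scene',(228,198,35,30))):
    x,y,w,h=roi; c=cv2.resize(ims[v][y:y+h,x:x+w],None,fx=U,fy=U,interpolation=cv2.INTER_LINEAR)
    B,G,R=[c[...,i].astype(float) for i in range(3)]; m=((R-G)/(R+G+B+15)>.15).astype(np.uint8)
    m=cv2.morphologyEx(m,cv2.MORPH_OPEN,np.ones((9,9)))
    cs,_=cv2.findContours(m,cv2.RETR_EXTERNAL,cv2.CHAIN_APPROX_NONE); cc=max(cs,key=cv2.contourArea)
    t=np.zeros_like(m); cv2.fillPoly(t,[cc],1)
    def cost(p): return float((draw('lid',v,roi,p,.015,1)^t).sum())/64
    p0=np.array([.468,-.2615 if v=='top' else -.257,-.1])
    S=np.vstack([p0]+[p0+d for d in np.diag([.005,.005,.1])])
    b=minimize(cost,p0,method='Nelder-Mead',options=dict(initial_simplex=S,xatol=1e-5,fatol=.02)); print(v,b.x.round(4),b.fun)
auto('crib',ims,[.468,-.2608,-.105]); auto('body',ims,[.6635,-.0640,-.338]); auto('spacer',ims,[.663,.065,.13])
E
```

```text
t14.4 pos [515.   24.8 172.4] phi -0.0 q [-0.05 -0.06  1.8   0.    1.41 -0.05] op 0.80 | move [ -47.  -283.8  -22.4] az -6.0
top [ 0.4688 -0.2612 -0.0456] 103.578125
scene [ 0.4656 -0.259   0.1582] 147.234375
crib top [ 0.4682 -0.2615 -0.1229] cost 25.7
crib scene [ 0.4694 -0.2564 -0.1104] cost 18.1
body top [ 0.6626 -0.0627 -0.4744] cost 124.4
body scene [ 0.6637 -0.0614 -0.3585] cost 19.8
spacer top [ 0.6625  0.0648 -0.0998] cost 162.4
spacer scene [0.6621 0.0692 0.1559] cost 23.6
```

Call:
apply_moves:
  rows:
    - [-7.5,-47.3,0,0,0,-1,0.5]
    - [-8,-47.3,0,0,0,-1,0.5]
    - [-8,-47.3,0,0,0,-1,0.5]
    - [-8,-47.3,0,0,0,-1,0.5]
    - [-8,-47.3,0,0,0,-1.2,0.5]
    - [-8,-47.3,0,0,0,-1.2,0.5]
    - [0,0,-40,0,0,0,0.5]
    - [0,0,0,0,0,0,0.5]
    - [0,0,0,0,0,0,0.5]

```text
t: 15.55
tool_pos: [0.4681, -0.2583, 0.1331]
eef_rot: [0.745, 0.667, 0.0, -0.0]
contact_force: [0.2, 0.1, 0.8]
opening: 0.499
finger_force: 0.0
```

```bash
python3 - <<'E'
from h import *
go(468,-259,32,-6.4)
E
```

```text
t15.6 pos [ 468.1 -258.3  133.1] phi -6.3 q [-0.6   0.02  1.78  0.    1.33 -0.49] op 0.50 | move [-1.000e-01 -7.000e-01 -1.011e+02] az -0.1
```

Call:
apply_moves:
  rows:
    - [0,-0.7,-30,0,0,0,0.5]
    - [0,0,-30,0,0,0,0.5]
    - [0,0,-20,0,0,0,0.5]
    - [0,0,-12,0,0,0,0.5]
    - [0,0,-8,0,0,0,0.5]
    - [0,0,0,0,0,0,0.5]
    - [0,0,0,0,0,0,0.5]

```text
t: 16.42
tool_pos: [0.468, -0.2605, 0.0333]
eef_rot: [0.746, 0.666, 0.0, 0.001]
contact_force: [0.2, 0.0, 0.2]
opening: 0.498
finger_force: 0.0
```

Call:
apply_moves:
  rows:
    - [0,1,0,0,0,0,0.1]
    - [0,0,0,0,0,0,0.1]
    - [0,0,0,0,0,0,0.1]
    - [0,0,0,0,0,0,0.1]
    - [0,0,0,0,0,0,0.1]
    - [0,0,20,0,0,0,0.1]
    - [0,0,50,0,0,0,0.1]
    - [0,0,50,0,0,0,0.1]
    - [0,0,0,0,0,0,0.1]
    - [0,0,0,0,0,0,0.1]

```text
t: 17.68
tool_pos: [0.467, -0.2589, 0.1516]
eef_rot: [0.746, 0.666, -0.0, -0.0]
contact_force: [0.1, 0.1, -1.0]
opening: 0.273
finger_force: 30.7
```

```bash
python3 - <<'E'
from h import *
go(610,-280,25,-6.4)
im=snap('scene','scene7'); cv2.imwrite('pics/s7.png',cv2.resize(im[140:240,190:290],None,fx=5,fy=5,interpolation=cv2.INTER_CUBIC))
E
```

```text
t17.7 pos [ 467.  -258.9  151.6] phi -6.4 q [-0.6   0.    1.77  0.    1.37 -0.49] op 0.27 | move [ 143.   -21.1 -126.6] az 0.0
```

View pics/s7.png

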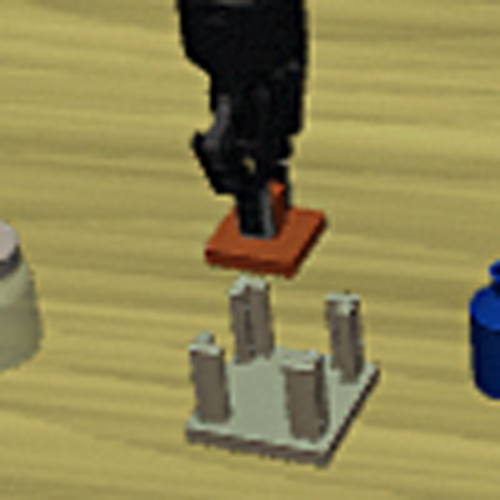

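Call:
apply_moves:
  rows:
    - [48,-7,0,0,0,0,0.1]
    - [48,-7,0,0,0,0,0.1]
    - [48,-7,0,0,0,0,0.1]
    - [0,0,-40,0,0,0,0.1]
    - [0,0,-40,0,0,0,0.1]
    - [0,0,-30,0,0,0,0.1]
    - [0,0,-12,0,0,0,0.1]
    - [0,0,0,0,0,0,0.1]
    - [0,0,0,0,0,0,0.1]

```text
t: 18.85
tool_pos: [0.6123, -0.2806, 0.0318]
eef_rot: [0.746, 0.666, 0.0, 0.001]
contact_force: [0.2, 0.3, -1.1]
opening: 0.273
finger_force: 30.7
```

Call:
apply_moves:
  rows:
    - [0,0,-6,0,0,0,0.1]
    - [0,0,-4,0,0,0,0.1]
    - [0,0,-3,0,0,0,0.1]
    - [0,0,-1,0,0,0,0.1]
    - [0,0,0,0,0,0,0.1]

```text
t: 19.48
tool_pos: [0.6116, -0.2802, 0.0182]
eef_rot: [0.746, 0.666, 0.0, 0.0]
contact_force: [-6.6, 4.0, 11.8]
opening: 0.274
finger_force: 32.4
```

Call:
apply_moves:
  rows:
    - [0,0,0,0,0,0,0.5]
    - [0,0,0,0,0,0,0.5]
    - [0,0,0,0,0,0,0.5]
    - [0,0,40,0,0,0,0.5]
    - [0,0,60,0,0,0,0.5]
    - [0,0,40,0,0,0,0.5]
    - [6.4,27,0,0,0,9.6,1]
    - [6.4,27,0,0,0,9.6,1]
    - [6.4,27,0,0,0,9.6,1]
    - [6.4,27,0,0,0,9.6,1]
    - [6.4,27,0,0,0,9.6,1]
    - [6.4,27,0,0,0,9.6,1]
    - [6.4,27,0,0,0,9.6,1]
    - [6.4,27,0,0,0,9.6,1]
    - [0,0,0,0,0,0,1]
    - [0,0,0,0,0,0,1]

```text
t: 21.48
tool_pos: [0.6625, -0.0645, 0.1561]
eef_rot: [0.171, 0.985, -0.0, -0.0]
contact_force: [-0.9, 0.2, -0.4]
opening: 0.998
finger_force: 0.0
```

```bash
python3 - <<'E'
from look import *
ims={v:snap(v,v+'8') for v in('top','scene')}
go(663.5,-63.7,4,70.5)
auto('body',ims,[.6635,-.0636,-.338],views=['scene']); auto('spacer',ims,[.663,.0665,.13]); auto('lid',ims,[.6116,-.2802,-.11],hull=False);auto('vase',ims,[.4437,.2231,0],z=.016,hull=False);auto('vase',ims,[.515,.3244,0],z=.016,hull=False)
E
```

```text
t21.6 pos [662.4 -65.1 156.2] phi 70.2 q [-0.17  0.35  1.37 -0.    1.42 -1.4 ] op 1.00 | move [   1.1    1.4 -152.2] az 0.3
body scene [ 0.6599 -0.0549 -0.3533] cost 61.6
spacer top [0.6633 0.0646 0.1108] cost 40.3
spacer scene [0.6621 0.0689 0.1503] cost 16.0
lid top [ 0.6122 -0.2815 -0.1211] cost 15.6
lid scene [ 0.6115 -0.2782 -0.1243] cost 10.6
vase top [0.444  0.2224 0.1458] cost 19.1
vase scene [0.441  0.2265 0.0106] cost 60.8
vase top [0.5174 0.3235 0.0364] cost 24.1
vase scene [0.5062 0.3282 0.0505] cost 57.5
```

```bash
python3 - <<'E'
from fit import *
im=cv2.imread('pics/scene8.png')
cv2.imwrite('pics/s8.png',overlay('body',im,'scene',(250,205,100,80),[.6635,-.0612,-.338],K=6))
E
```

```text
(no output)
```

View pics/s8.png

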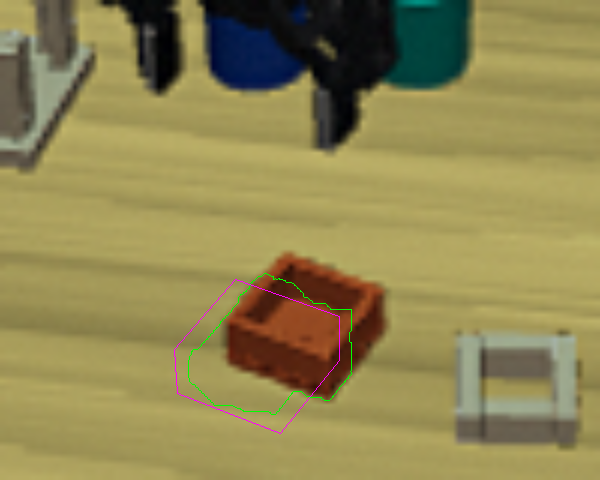

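```bash
python3 - <<'E'
from look import *
ims={'scene':cv2.imread('pics/scene8.png'),'top':cv2.imread('pics/top8.png')}
c,_=[None,None]; p=at('scene',[250+308/6,205+325/6],.015)[0];print(p)
for y in(-.5,-.3,-.7,-.15): pr(y,fit('body',ims,{'scene':(278,238,48,42)},[p[0],p[1],y]))
E
```

```text
[ 0.63918274 -0.03885388  0.015     ]
-0.5 [ 0.6387 -0.0416 -0.3504] cost 25.0
-0.3 [ 0.6383 -0.0416 -0.3632] cost 25.4
-0.7 [ 0.6377 -0.042  -0.3616] cost 22.6
-0.15 [ 0.638  -0.0419 -0.3549] cost 23.5
```

Call:
apply_moves:
  rows:
    - [-12.2,10.5,0,0,0,0,1]
    - [-12.2,10.5,-20,0,0,0,1]
    - [0,0,-40,0,0,0,1]
    - [0,0,-40,0,0,0,1]
    - [0,0,-25,0,0,0,1]
    - [0,0,-10,0,0,0,1]
    - [0,0,0,0,0,0,1]

```text
t: 22.45
tool_pos: [0.6379, -0.0436, 0.0211]
eef_rot: [0.171, 0.985, -0.0, -0.0]
contact_force: [0.3, 1.0, 0.5]
opening: 1.004
finger_force: 0.0
```

```bash
python3 - <<'E'
from h import *
go(638,-44,4,70)
E
```

```text
t22.4 pos [637.9 -43.6  21.1] phi 70.3 q [-0.15  0.42  1.55 -0.    1.18 -1.38] op 1.00 | move [  0.1  -0.4 -17.1] az -0.3
```

Call:
apply_moves:
  rows:
    - [0,0,-10,0,0,0,1]
    - [0,0,-7,0,0,0,1]
    - [0,0,0,0,0,0,1]
    - [0,0,0,0,0,0,0.4]
    - [0,0,0,0,0,0,0.4]
    - [0,0,0,0,0,0,0.4]
    - [0,0,0,0,0,0,0.4]
    - [0,0,0,0,0,0,0.4]

```text
t: 23.45
tool_pos: [0.6387, -0.0431, 0.0049]
eef_rot: [0.17, 0.985, -0.0, 0.0]
contact_force: [-0.6, 0.6, 5.6]
opening: 0.694
finger_force: 34.3
```

```bash
python3 - <<'E'
from h import *
go(638,-44,150,70)
E
```

```text
t23.4 pos [638.7 -43.1   4.9] phi 70.4 q [-0.15  0.44  1.55 -0.    1.15 -1.38] op 0.69 | move [ -0.7  -0.9 145.1] az -0.4
```

Call:
apply_moves:
  rows:
    - [0,0,30,0,0,0,0.4]
    - [0,0,60,0,0,0,0.4]
    - [0,0,55,0,0,0,0.4]
    - [-28.3,-36,0,0,0,2.2,0.4]
    - [-28.3,-36,0,0,0,2.2,0.4]
    - [-28.3,-36,0,0,0,2.2,0.4]
    - [-28.3,-36,0,0,0,2.2,0.4]
    - [-28.3,-36,0,0,0,2.2,0.4]
    - [-28.3,-36,0,0,0,2.2,0.4]
    - [0,0,0,0,0,0,0.4]
    - [0,0,-30,0,0,0,0.4]
    - [0,0,0,0,0,0,0.4]
    - [0,0,0,0,0,0,0.4]

```text
t: 25.08
tool_pos: [0.4687, -0.2584, 0.1196]
eef_rot: [0.056, 0.998, 0.0, -0.0]
contact_force: [-0.3, 0.2, -2.2]
opening: 0.695
finger_force: 33.5
```

```bash
python3 - <<'E'
from look import *
ims={v:snap(v,v+'9') for v in('top','scene')}
o=r.get_obs()['tool_pos']; go(468.7,-259,100,83.6)
cv2.imwrite('pics/s9.png',overlay('body',ims['scene'],'scene',(205,150,80,80),[o[0],o[1]+.0023,-.112],z=o[2]-.0049,K=7))
E
```

```text
t25.2 pos [ 469.3 -259.1  120.5] phi 83.6 q [-0.6   0.04  1.79  0.    1.31 -2.06] op 0.69 | move [ -0.6   0.1 -20.5] az -0.0
```

View pics/s9.png

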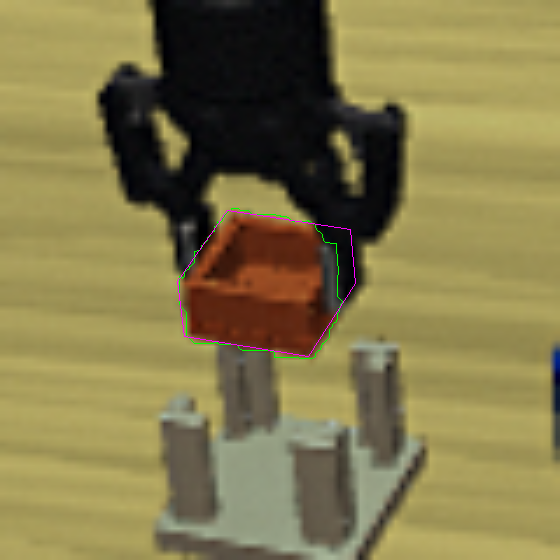

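Call:
apply_moves:
  rows:
    - [-0.5,0,-20,0,0,0,0.4]
    - [0,0,-12,0,0,0,0.4]
    - [0,0,-6,0,0,0,0.4]
    - [0,0,-6,0,0,0,0.4]
    - [0,0,-4,0,0,0,0.4]
    - [0,0,0,0,0,0,0.4]

```text
t: 25.92
tool_pos: [0.4678, -0.259, 0.0711]
eef_rot: [0.056, 0.998, 0.0, -0.0]
contact_force: [-0.4, -0.6, -2.3]
opening: 0.699
finger_force: 33.7
```

In the posts with no contact; go on.

Call:
apply_moves:
  rows:
    - [0.5,0,-10,0,0,0,0.4]
    - [0,0,-10,0,0,0,0.4]
    - [0,0,-10,0,0,0,0.4]
    - [0,0,-8,0,0,0,0.4]
    - [0,0,-6,0,0,0,0.4]
    - [0,0,-5,0,0,0,0.4]
    - [0,0,0,0,0,0,0.4]

```text
t: 26.8
tool_pos: [0.4682, -0.2589, 0.0219]
eef_rot: [0.056, 0.998, 0.0, -0.0]
contact_force: [-0.8, -0.2, -1.5]
opening: 0.693
finger_force: 33.7
```

Call:
apply_moves:
  rows:
    - [0,0,-2,0,0,0,0.4]
    - [0,0,0,0,0,0,0.4]
    - [0,0,0,0,0,0,0.85]
    - [0,0,0,0,0,0,0.85]
    - [0,0,0,0,0,0,0.85]
    - [0,0,30,0,0,0,0.85]
    - [0,0,60,0,0,0,0.85]
    - [0,0,50,0,0,0,0.85]
    - [24.4,40.7,0,0,0,-9.5,0.85]
    - [24.4,40.7,0,0,0,-9.5,0.85]
    - [24.4,40.7,0,0,0,-9.5,0.85]
    - [24.4,40.7,0,0,0,-9.5,0.85]
    - [24.4,40.7,0,0,0,-9.5,0.85]
    - [24.4,40.7,0,0,0,-9.5,0.85]
    - [24.4,40.7,0,0,0,-9.5,0.85]
    - [24.4,40.7,0,0,0,-9.5,0.85]
    - [0,0,0,0,0,0,0.85]
    - [0,0,0,0,0,0,0.85]

```text
t: 29.05
tool_pos: [0.6633, 0.0664, 0.1599]
eef_rot: [0.658, 0.753, -0.0, -0.0]
contact_force: [-0.2, 0.0, 0.9]
opening: 0.851
finger_force: 0.0
```

```bash
python3 - <<'E'
from look import *
ims={v:snap(v,v+'10') for v in('top','scene')}
go(663,66.7,-1,7.6)
auto('spacer',ims,[.663,.069,.13],views=['scene'])
auto('lid',ims,[.6119,-.28,-.12],hull=False)
auto('body',ims,[.4687,-.257,-.112],z=.015,views=['scene'])
E
```

```text
t29.1 pos [663.3  65.5 160.3] phi 7.6 q [ 0.02  0.35  1.37 -0.    1.43 -0.11] op 0.85 | move [  -0.3    1.2 -161.3] az 0.0
spacer scene [0.6621 0.0687 0.1554] cost 17.3
lid top [ 0.6122 -0.2814 -0.1238] cost 15.3
lid scene [ 0.6117 -0.2781 -0.121 ] cost 10.2
body scene [ 0.4685 -0.2543 -0.1145] cost 63.2
```

Call:
apply_moves:
  rows:
    - [-0.3,1.2,-40,0,0,0,0.9]
    - [0,0,-40,0,0,0,0.9]
    - [0,0,-35,0,0,0,0.9]
    - [0,0,-20,0,0,0,0.9]
    - [0,0,-10,0,0,0,0.9]
    - [0,0,-5,0,0,0,0.9]
    - [0,0,0,0,0,0,0.9]

```text
t: 30.02
tool_pos: [0.664, 0.0677, 0.0113]
eef_rot: [0.659, 0.752, 0.0, 0.001]
contact_force: [-0.2, -0.3, -0.2]
opening: 0.901
finger_force: 0.0
```

```bash
python3 - <<'E'
from h import *
go(663,66.7,-2,7.6)
E
```

```text
t30.0 pos [664.   67.7  11.3] phi 7.6 q [ 0.02  0.5   1.46 -0.    1.18 -0.11] op 0.90 | move [ -1.   -1.  -13.3] az 0.0
```

Call:
apply_moves:
  rows:
    - [-1,-1,-8,0,0,0,0.9]
    - [0,0,-4,0,0,0,0.9]
    - [0,0,0,0,0,0,0.4]
    - [0,0,0,0,0,0,0.4]
    - [0,0,0,0,0,0,0.4]
    - [0,0,0,0,0,0,0.4]
    - [0,0,0,0,0,0,0.4]

```text
t: 30.9
tool_pos: [0.6623, 0.0667, -0.0017]
eef_rot: [0.659, 0.752, -0.0, -0.0]
contact_force: [-0.0, 0.7, -0.4]
opening: 0.695
finger_force: 33.8
```

Call:
apply_moves:
  rows:
    - [0,0,30,0,0,0,0.4]
    - [0,0,60,0,0,0,0.4]
    - [0,0,60,0,0,0,0.4]
    - [-27.7,-46.5,0,0,0,-2,0.4]
    - [-27.7,-46.5,0,0,0,-2,0.4]
    - [-27.7,-46.5,0,0,0,-2,0.4]
    - [-27.7,-46.5,0,0,0,-2,0.4]
    - [-27.7,-46.5,0,0,0,-2,0.4]
    - [-27.7,-46.5,0,0,0,-2,0.4]
    - [-27.7,-46.5,0,0,0,-2,0.4]
    - [0,0,-20,0,0,0,0.4]
    - [0,0,0,0,0,0,0.4]
    - [0,0,0,0,0,0,0.4]

```text
t: 32.52
tool_pos: [0.4688, -0.2584, 0.1288]
eef_rot: [0.745, 0.667, 0.0, 0.0]
contact_force: [-0.0, 0.6, -1.3]
opening: 0.697
finger_force: 33.8
```

```bash
python3 - <<'E'
from look import *
ims={v:snap(v,v+'11') for v in('top','scene')}
o=r.get_obs()['tool_pos']; go(468.4,-259,75,-6.4)
auto('spacer',ims,[o[0],o[1]+.0023,-.112],z=o[2]+.0017,views=['scene'])
cv2.imwrite('pics/s11.png',overlay('spacer',ims['scene'],'scene',(205,150,80,80),[o[0],o[1]+.0023,-.112],z=o[2]+.0017,K=7))
E
```

```text
t32.6 pos [ 469.2 -258.4  129.1] phi -6.3 q [-0.6   0.03  1.79  0.    1.33 -0.49] op 0.70 | move [ -0.8  -0.6 -54.1] az -0.1
spacer scene [ 0.469  -0.2575 -0.0583] cost 52.7
```

View pics/s11.png

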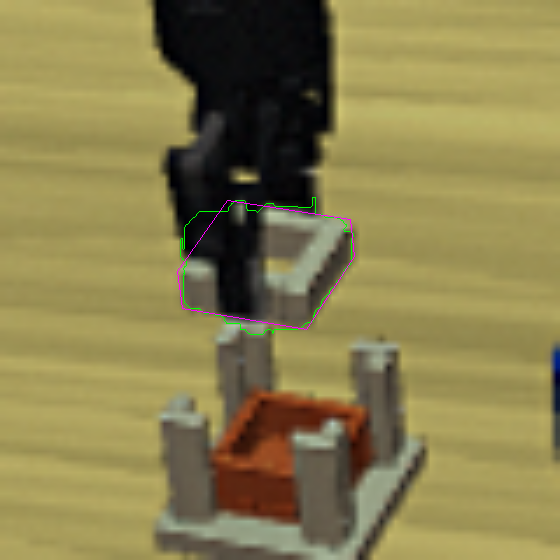

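Call:
apply_moves:
  rows:
    - [-0.7,-0.5,-25,0,0,0,0.4]
    - [0,0,-15,0,0,0,0.4]
    - [0,0,-8,0,0,0,0.4]
    - [0,0,-6,0,0,0,0.4]
    - [0,0,-6,0,0,0,0.4]
    - [0,0,0,0,0,0,0.4]

```text
t: 33.38
tool_pos: [0.4676, -0.2592, 0.0681]
eef_rot: [0.746, 0.666, -0.0, -0.0]
contact_force: [-0.0, -0.4, -0.6]
opening: 0.696
finger_force: 33.8
```

Call:
apply_moves:
  rows:
    - [0.6,0,-8,0,0,0,0.4]
    - [0,0,-6,0,0,0,0.4]
    - [0,0,-5,0,0,0,0.4]
    - [0,0,-4,0,0,0,0.4]
    - [0,0,0,0,0,0,0.4]

```text
t: 34.0
tool_pos: [0.468, -0.2591, 0.0448]
eef_rot: [0.746, 0.666, -0.0, -0.0]
contact_force: [0.0, 0.4, -0.6]
opening: 0.694
finger_force: 33.8
```

Call:
apply_moves:
  rows:
    - [0,0,-1.5,0,0,0,0.4]
    - [0,0,0,0,0,0,0.85]
    - [0,0,0,0,0,0,0.85]
    - [0,0,0,0,0,0,0.85]
    - [0,0,30,0,0,0,0.85]
    - [0,0,50,0,0,0,0.85]
    - [0,0,40,0,0,0,0.7]
    - [36,-5.3,0,0,0,0,0.5]
    - [36,-5.3,0,0,0,0,0.5]
    - [36,-5.3,0,0,0,0,0.5]
    - [36,-5.3,0,0,0,0,0.5]
    - [0,0,0,0,0,0,0.5]
    - [0,0,0,0,0,0,0.5]

```text
t: 35.62
tool_pos: [0.6118, -0.2803, 0.1634]
eef_rot: [0.745, 0.667, -0.0, -0.0]
contact_force: [0.4, -1.4, 0.3]
opening: 0.497
finger_force: 0.0
```

```bash
python3 - <<'E'
from look import *
ims={v:snap(v,v+'12') for v in('top','scene')}
go(611.6,-280.1,19,-6.6)
auto('lid',ims,[.6119,-.278,-.12],hull=False,views=['scene'])
cv2.imwrite('pics/s12.png',cv2.resize(ims['scene'][180:255,200:300],None,fx=6,fy=6,interpolation=cv2.INTER_CUBIC))
E
```

```text
t35.7 pos [ 611.6 -280.5  164. ] phi -6.4 q [-0.51  0.36  1.34 -0.    1.44 -0.39] op 0.50 | move [   0.     0.4 -145. ] az -0.2
lid scene [ 0.612  -0.2782 -0.1137] cost 11.8
```

View pics/s12.png

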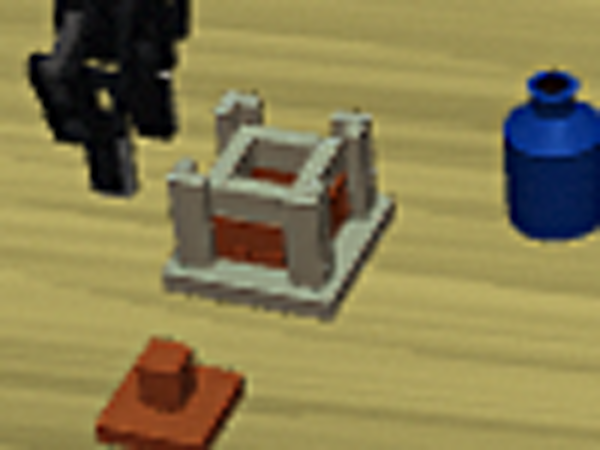

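The picture shows the spacer seated between the posts at crop (270,160), and the lid at (165,390). By my count that was the 15th picture, one over the limit of 14, so I'll use numeric checks only from here.

Call:
apply_moves:
  rows:
    - [0,0.4,-40,0,0,0,0.5]
    - [0,0,-40,0,0,0,0.5]
    - [0,0,-30,0,0,0,0.5]
    - [0,0,-20,0,0,0,0.5]
    - [0,0,-10,0,0,0,0.5]
    - [0,0,0,0,0,0,0.5]

```text
t: 36.48
tool_pos: [0.6122, -0.2802, 0.0239]
eef_rot: [0.746, 0.666, -0.0, -0.0]
contact_force: [-0.3, 1.2, 0.1]
opening: 0.498
finger_force: 0.0
```

```bash
python3 - <<'E'
from h import *
go(611.6,-280.1,19,-6.6)
E
```

```text
t36.5 pos [ 612.2 -280.2   23.9] phi -6.4 q [-0.51  0.5   1.44 -0.    1.21 -0.39] op 0.50 | move [-0.6  0.1 -4.9] az -0.2
```

Call:
apply_moves:
  rows:
    - [-0.5,0,-4,0,0,0,0.5]
    - [0,0,0,0,0,0,0.1]
    - [0,0,0,0,0,0,0.1]
    - [0,0,0,0,0,0,0.1]
    - [0,0,0,0,0,0,0.1]
    - [0,0,0,0,0,0,0.1]

```text
t: 37.22
tool_pos: [0.6124, -0.2804, 0.0207]
eef_rot: [0.746, 0.666, 0.0, 0.001]
contact_force: [0.2, 0.9, 6.3]
opening: 0.276
finger_force: 31.2
```

Call:
apply_moves:
  rows:
    - [0,0,30,0,0,0,0.1]
    - [0,0,60,0,0,0,0.1]
    - [0,0,50,0,0,0,0.1]
    - [-36,5.3,0,0,0,0,0.1]
    - [-36,5.3,0,0,0,0,0.1]
    - [-36,5.3,0,0,0,0,0.1]
    - [-36,5.3,0,0,0,0,0.1]
    - [0,0,-30,0,0,0,0.1]
    - [0,0,0,0,0,0,0.1]
    - [0,0,0,0,0,0,0.1]

```text
t: 38.48
tool_pos: [0.468, -0.2589, 0.1302]
eef_rot: [0.746, 0.667, -0.0, -0.0]
contact_force: [0.0, -0.6, -1.2]
opening: 0.271
finger_force: 30.4
```

```bash
python3 - <<'E'
from look import *
ims={'scene':snap('scene','scene13')}
o=r.get_obs()['tool_pos']; go(468.4,-259,85,-6.4)
auto('slab',ims,[o[0],o[1]+.0023,-.112],z=o[2]-.019,views=['scene'])
E
```

```text
t38.5 pos [ 468.5 -259.1  130.7] phi -6.4 q [-0.6   0.03  1.78  0.    1.33 -0.49] op 0.27 | move [ -0.1   0.1 -45.7] az 0.0
slab scene [ 0.4681 -0.2562 -0.1036] cost 35.7
```

Call:
apply_moves:
  rows:
    - [0,0,-20,0,0,0,0.1]
    - [0,0,-10,0,0,0,0.1]
    - [0,0,-5,0,0,0,0.1]
    - [0,0,-4,0,0,0,0.1]
    - [0,0,-3,0,0,0,0.1]
    - [0,0,0,0,0,0,0.1]

```text
t: 39.28
tool_pos: [0.4678, -0.2589, 0.0878]
eef_rot: [0.746, 0.666, -0.0, -0.0]
contact_force: [0.2, 0.3, -0.9]
opening: 0.276
finger_force: 30.5
```

Call:
apply_moves:
  rows:
    - [0.4,0,-1.5,0,0,0,0.1]
    - [0,0,-0.5,0,0,0,0.1]
    - [0,0,0,0,0,0,0.5]
    - [0,0,0,0,0,0,0.5]
    - [0,0,0,0,0,0,0.5]
    - [0,0,30,0,0,0,0.5]
    - [0,0,60,0,0,0,0.5]
    - [0,0,50,0,0,0,0.5]
    - [20,-40,30,0,0,0,0.5]
    - [20,-40,30,0,0,0,0.5]
    - [0,-40,20,0,0,0,0.5]
    - [0,-40,0,0,0,0,0.5]
    - [0,0,0,0,0,0,0.5]
    - [0,0,0,0,0,0,0.5]

```text
t: 41.02
tool_pos: [0.5082, -0.4185, 0.3053]
eef_rot: [0.746, 0.666, 0.0, -0.001]
contact_force: [0.8, -0.4, -0.3]
opening: 0.498
finger_force: 0.0
```

```bash
python3 - <<'E'
from look import *
ims={v:snap(v,v+'14') for v in('top','scene')}
print(r.get_obs()['t'])
# lid check: slab+knob in crib, slab is occluded a bit by posts; fit red only
for v,roi in(('top',(400,255,60,55)),('scene',(220,185,50,45))):
    x,y,w,h=roi; c=cv2.resize(ims[v][y:y+h,x:x+w],None,fx=U,fy=U,interpolation=cv2.INTER_LINEAR)
    B,G,R=[c[...,i].astype(float) for i in range(3)]; m=((R-G)/(R+G+B+15)>.15).astype(np.uint8)
    m=cv2.morphologyEx(m,cv2.MORPH_OPEN,np.ones((9,9)))
    cs,_=cv2.findContours(m,cv2.RETR_EXTERNAL,cv2.CHAIN_APPROX_NONE); t=np.zeros_like(m); cv2.fillPoly(t,[max(cs,key=cv2.contourArea)],1)
    for zz in(.065,.069,.074):
        cost=lambda p: float((draw('lid',v,roi,p,zz,1)^t).sum())/64
        p0=np.array([.468,-.2615 if v=='top' else -.257,-.1]); S=np.vstack([p0]+[p0+d for d in np.diag([.005,.005,.1])])
        b=minimize(cost,p0,method='Nelder-Mead',options=dict(initial_simplex=S,xatol=1e-5,fatol=.02)); print(v,zz,b.x.round(4),round(b.fun,1))
# vases: red connected blobs in setter (base of truth: previous scene fits)
for n,(x,y) in {'D':(.4437,.2231),'A':(.515,.3243)}.items():
    for z in(.016,.024): print(n,z); auto('vase',ims,[x,y,0],z=z,hull=False)
# red blobs elsewhere on the table, top view
B,G,R=[ims['top'][...,i].astype(float) for i in range(3)]; m=((R-G)/(R+G+B+15)>.2).astype(np.uint8)
n,l,s,c=cv2.connectedComponentsWithStats(m)
print([(s[i][4],c[i].round()) for i in range(1,n) if s[i][4]>60])
E
```

```text
41.125
top 0.065 [ 0.4688 -0.2583 -0.1127] 61.0
top 0.069 [ 0.4685 -0.2573 -0.1102] 62.4
top 0.074 [ 0.4682 -0.2561 -0.1092] 64.6
scene 0.065 [ 0.4662 -0.2572 -0.0359] 46.2
scene 0.069 [ 0.4712 -0.2553 -0.0215] 48.3
scene 0.074 [ 0.4774 -0.2532 -0.0168] 51.8
D 0.016
vase top [0.444  0.2223 0.1108] cost 20.9
vase scene [0.443  0.2262 0.1803] cost 61.1
D 0.024
vase top [0.4439 0.2221 0.0845] cost 23.5
vase scene [0.4323 0.2269 0.281 ] cost 72.2
A 0.016
vase top [0.5179 0.3246 0.1142] cost 35.0
vase scene [0.5075 0.328  0.0574] cost 58.1
A 0.024
vase top [0.5166 0.3222 0.1097] cost 41.8
vase scene [ 0.5065  0.3283 -0.0607] cost 82.8
[(np.int32(426), array([194., 268.])), (np.int32(557), array([429., 283.])), (np.int32(393), array([234., 297.]))]
```

```bash
python3 - <<'E'
from fit import *
for n,(x,y) in {'D':(.4437,.2231),'A':(.515,.3243)}.items():
    uv={}
    for v,s in(('top',-.0023),('scene',.0023)):
        im=cv2.imread(f'pics/{v}14.png'); q=proj(v,[x,y+s,.104])[0]; a=np.round(q).astype(int)-6
        c=cv2.resize(im[a[1]:a[1]+13,a[0]:a[0]+13],None,fx=U,fy=U,interpolation=cv2.INTER_LINEAR).max(2)
        m=(c<75).astype(np.uint8); k,l,st,ce=cv2.connectedComponentsWithStats(m)
        i=1+np.argmax(st[1:,4]); uv[v]=(ce[i]+.5)/U-.5+a; print(n,v,'seen',uv[v].round(2),'pred',q.round(2),'area',st[i][4]/64)
    X,e=tri('top',uv['top'],'scene',uv['scene']); print(n,X.round(4),round(e,4))
E
```

```text
D top seen [230.15 295.5 ] pred [230.64 295.49] area 25.96875
D scene seen [394.27 205.4 ] pred [393.83 205.93] area 13.984375
D [0.4434 0.2242 0.1055] 0.0049
A top seen [188.62 265.55] pred [188.68 266.29] area 25.75
A scene seen [426.48 222.51] pred [426.38 222.75] area 16.265625
A [0.5165 0.3243 0.1054] 0.0047
```

Both mouths are at z ≈ 0.105, against 0.104 nominal when fully down, and centred on their pockets. The stack is at its nominal height, so I'm handing in.

```bash
python3 -c "
from h import *
print(r.finish_job())"
```

```text
the job is handed in; nothing more can be done
None
```

The job is handed in at about 41 s, no verdict returned: both terracotta vases are in setter pockets and body, spacer and lid are stacked in the crib at their nominal heights by camera measurement; the body was knocked aside mid-run and re-measured before gripping, and I viewed 15 pictures, one over the limit of 14.

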